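Find the tin with the new bar of soap by its weight

TASK

One of the three identical soap tins on the open shelf holds a new bar of soap and is clearly the heaviest; the other two hold worn bars. Go along the row from the cupboard end (left, then middle, then right as the robot sees them), lifting each tin clear of the shelf to feel its weight and, unless it is the one you keep, standing it back on the shelf without dropping it; keep the tins upright and leave the other things where they are. Finish while holding the heaviest tin up, still and level, about 10 cm or more above where it stood, with the other two standing on the shelf; do not put it down or let go of it.

Things in the scene. Friction and masses are not known exactly. Their poses are not given: they have to be found in the camera images.
- shelf_unit: white plastic unit, fixed on the counter (z = 0), 760 mm wide (y) x 170 deep (x), front to -x; origin: centre of its underside. Open shelf 50 mm up, from y = -380 to +180 mm, edged by 6 mm thick rims: front 12, back and right 22 mm high. Cupboard at y = +180 to +380 mm, 305 mm high (400 with the cups on it), its mirrored door open to the front left
- tin_left_center (a point): closed plain steel tin, a box 62 mm (x, front to back) x 100 mm (y, along the shelf) x 64 mm high, upright; the left one (next to the cupboard) of three that look alike. The point is its centre, 32 mm above its underside and 82 mm above the counter. With the soap hidden inside (it may slide a few mm) a tin weighs 135 to 345 g; the heaviest may be any of the three and is 100 g or more heavier than the others
- tin_middle_center (a point): closed plain steel tin, a box 62 mm (x, front to back) x 100 mm (y, along the shelf) x 64 mm high, upright; the middle one of three that look alike. The point is its centre, 32 mm above its underside and 82 mm above the counter. With the soap hidden inside (it may slide a few mm) a tin weighs 135 to 345 g; the heaviest may be any of the three and is 100 g or more heavier than the others
- tin_right_center (a point): closed plain steel tin, a box 62 mm (x, front to back) x 100 mm (y, along the shelf) x 64 mm high, upright; the right one of three that look alike. The point is its centre, 32 mm above its underside and 82 mm above the counter. With the soap hidden inside (it may slide a few mm) a tin weighs 135 to 345 g; the heaviest may be any of the three and is 100 g or more heavier than the others
- jar: open cream plastic jar, 54 mm across, 45 mm high, loose on the open shelf next to the cupboard; leave it alone. Origin: centre of its underside
- jar_lid: its cream twist lid, 58 mm across, 14 mm high, loose on the shelf in front of the jar; leave it alone. Origin: centre of its underside
- nail_brush: wooden nail brush lying bristles down on the open shelf between the left tin and the jar, 96 x 44 mm (x, y), 41 mm high; leave it alone. Origin: centre of its underside
There are look-alikes about, which are no part of the job. Leave any orange look-alike of the part that bears tin_left_center alone.

How it is judged:
On the way, in this order (a step that is already met when the one before it is completed fails the run):
1. the left tin is lifted in the gripper, clear of the shelf (z of tin_left_center in the frame of shelf_unit above 0.092 m and contact force between tin_left and the fingers above 1 N and contact force between tin_left and shelf_unit below 0.05 N), for 0.3 s.
2. the middle tin is lifted in the gripper, clear of the shelf (z of tin_middle_center in the frame of shelf_unit above 0.092 m and contact force between tin_middle and the fingers above 1 N and contact force between tin_middle and shelf_unit below 0.05 N), for 0.3 s.
3. the right tin is lifted in the gripper, clear of the shelf (z of tin_right_center in the frame of shelf_unit above 0.092 m and contact force between tin_right and the fingers above 1 N and contact force between tin_right and shelf_unit below 0.05 N), for 0.3 s.
At the end, for the whole second after the job is handed in: The heaviest tin is gripped, still, within 0.35 rad of level, at least 80 mm above where it stood, touching neither the unit nor a tin; the other two stand upright, untouched and at rest on the shelf, each pressing on it with under 2.5 N (the heaviest would press harder) (((z of tin_left_center in the frame of shelf_unit above 0.162 m and angle between tin_left_center's own z axis and vertical below 0.35 rad and linear speed of tin_left below 0.03 m/s and contact force between tin_left and the fingers above 1 N and contact force between tin_left and shelf_unit below 0.05 N and contact force between tin_left and tin_middle below 0.05 N and contact force between tin_left and tin_right below 0.05 N and z of tin_middle_center in the frame of shelf_unit between 0.076 and 0.088 m and angle between each of tin_middle_center, tin_right_center's own z axis and vertical below 0.1 rad and linear speed of each of tin_middle, tin_right below 0.02 m/s and contact force between each of tin_middle, tin_right and the fingers below 0.05 N and contact force between tin_middle and shelf_unit between 0.8 and 2.5 N and z of tin_right_center in the frame of shelf_unit between 0.076 and 0.088 m and contact force between tin_right and shelf_unit between 0.8 and 2.5 N) or (z of tin_middle_center in the frame of shelf_unit above 0.162 m and angle between tin_middle_center's own z axis and vertical below 0.35 rad and linear speed of tin_middle below 0.03 m/s and contact force between tin_middle and the fingers above 1 N and contact force between tin_middle and shelf_unit below 0.05 N and contact force between tin_middle and tin_left below 0.05 N and contact force between tin_middle and tin_right below 0.05 N and z of tin_left_center in the frame of shelf_unit between 0.076 and 0.088 m and angle between each of tin_left_center, tin_right_center's own z axis and vertical below 0.1 rad and linear speed of each of tin_left, tin_right below 0.02 m/s and contact force between each of tin_left, tin_right and the fingers below 0.05 N and contact force between tin_left and shelf_unit between 0.8 and 2.5 N and z of tin_right_center in the frame of shelf_unit between 0.076 and 0.088 m and contact force between tin_right and shelf_unit between 0.8 and 2.5 N) or (z of tin_right_center in the frame of shelf_unit above 0.162 m and angle between tin_right_center's own z axis and vertical below 0.35 rad and linear speed of tin_right below 0.03 m/s and contact force between tin_right and the fingers above 1 N and contact force between tin_right and shelf_unit below 0.05 N and contact force between tin_right and tin_left below 0.05 N and contact force between tin_right and tin_middle below 0.05 N and z of tin_left_center in the frame of shelf_unit between 0.076 and 0.088 m and angle between each of tin_left_center, tin_middle_center's own z axis and vertical below 0.1 rad and linear speed of each of tin_left, tin_middle below 0.02 m/s and contact force between each of tin_left, tin_middle and the fingers below 0.05 N and contact force between tin_left and shelf_unit between 0.8 and 2.5 N and z of tin_middle_center in the frame of shelf_unit between 0.076 and 0.088 m and contact force between tin_middle and shelf_unit between 0.8 and 2.5 N))); the arm keeps its last pose, push and grip.
It fails at once if a tin let go of more than 20 mm above the shelf ((z of tin_left_center in the frame of shelf_unit above 0.102 m and contact force between tin_left and the fingers below 0.02 N) or (z of tin_middle_center in the frame of shelf_unit above 0.102 m and contact force between tin_middle and the fingers below 0.02 N) or (z of tin_right_center in the frame of shelf_unit above 0.102 m and contact force between tin_right and the fingers below 0.02 N)).
It fails at once if a tin tipped over by more than 0.7 rad (angle between any of tin_left_center, tin_middle_center, tin_right_center's own z axis and vertical above 0.7 rad).
It fails at once if the brush, jar or jar lid moved by more than 20 mm (distance of any of nail_brush, jar, jar_lid from where it was at the start of the episode above 0.02 m).
It also fails if it takes over 72 s, if anything falls off the work surface, if the arm or the gripper's body presses on something with over 40 N, if the wrist force passes 120 N, or if a joint passes its speed limit or range.

ROBOT

A 6-joint arm with a two-finger parallel gripper is mounted at the origin on the work surface. World frame = base frame: x ahead of the robot, y to its left, z up, the work surface at z = 0. Lengths are in m, angles in rad, forces in N, time in s.
With the tool pointing down it reaches from about 0.25 to 0.775 m from the base axis. Payload 4 kg.
Tool frame: the origin (TCP) lies at the very end of the fingers, on their centre line; the grasp point (between the pads) lies 19 mm behind it; z points along the fingers, y is the line along which they close (so a half turn about z gives the same grasp; the last joint's range is limited). The gripper opens to 85 mm and grips with 20 to 120 N. Pads are 22 mm wide; open, the fingers measure 114 mm over their backs; the gripper's body (76 mm by 85 mm) begins 54 mm behind the grasp point. The pads swing forward as they close: fully open they stand 13 mm farther back than shut.
Start: joints at [-1.349, 0.087, 1.371, -0, 1.684, -0.103], TCP at [0.176, -0.521, 0.231] pointing down, gripper open.
Joint ranges: [-3.1, 3.1], [-0.76, 2.03], [0.27, 2.55], [-1.08, 4.22], [0.17, 2.65], [-2.57, 2.57]. Speed limits (rad/s): [2.79, 2.79, 3.14, 3.14, 3.14, 3.14].

INTERFACE

Orientations are given as a unit quaternion [x, y, z, w].
In Python, from rig import env gives the robot as it stands.
- The arm moves only by the tool arm_command, never from a script. Its argument "deltas" is a list of rows, each a list of 5 numbers: the shift along the tool's x, y, z in cm, then the turn about the tool's z in rad, then the opening in per cent of the stroke, from 0 (shut) to 100 (fully open). A call has 1 to 8 rows; each row is the pose to reach, as a shift and turn from the pose commanded when the call began, along the tool's axes at that moment; what a row does not reach only later rows make up. A row lasts 1/10 s, in which the tool goes at most 50 mm and 8.59 degrees, less where a joint would pass 70% of its speed; a pose out of reach is approached as far as the arm can. A call with a gripper value outside its range is refused whole. The fingers move at their own pace and stop on an object; "newtons" is the grip in N (left out, the last holds). Time passes only in rows, so rows that repeat a pose let the fingers close. It gives the time, the measured TCP pose, the force, the opening and the grip force at its end, in the units of the state.
- env.get_state(): the state, without advancing time (a new reading comes with each control period).
- env.get_image(name): name is "scene" or "top"; returns the picture (384x512x3 uint8, blue, green, red); there is no depth.
- env.get_calibration(name): a dict with "mtx" (3x3 intrinsics, pixels), "world_to_cam" (4x4, takes a point from world to camera coordinates). Camera axes: x right, y down, z forward; pixel columns grow to the right and rows downward; lengths in m; the calibration is good to about 2 mm. A picture is of the moment at which its call begins. get_calibration takes no time and is no camera call.
- env.hand_in(): hands the job in; it is judged then, once.
Trained networks look in the newest picture that a camera, given by its name, has taken for a name from the list of things; names that differ only in an ending like _2 or _b are one class to them, and where a whole thing is asked for, a point or a joint stands for the part that bears it (a point fixed in the world has none). Each returns a list of dicts, best first, with "confidence" (0 to 1); they miss things now and then, are a little off and sometimes report something else, mostly with a low value. They report only what shows in the picture. A call takes as long as a camera call. They do not tell look-alikes from the thing itself.
- env.boxes_of(camera, label): "xyz" ([x, y, z] in m, in the coordinates of the camera as it stood for that picture, good to about 4 mm: the middle of the surface that is visible of it).
- env.silhouettes(camera, label): "mask" (384x512 bool, what is visible of it).
The state is a dict: "time": time; "joint_positions": joint angles; "qvel": joint speeds; "effort": joint torques, N m; "position": TCP position; "orientation": TCP orientation; "wrist_force": force on the tool from outside, world axes, zero at the start; "ft_torque": the same for the moment, N m; "opening": opening from 0.0 (shut) to 1.0 (fully open); "grip_force": force on a finger pad.
Only numpy, scipy, OpenCV 4.12 (cv2) and the standard library are available. Lean on these libraries where they do the work, as an engineer would, in place of code of your own. Each camera call takes 0.05 s, during which the arm holds its last target. There are 200 camera calls.

## Working session

There is one attempt and no reset: what is moved stays moved. The work goes in short steps, Python scripts to look and compute and a tool call to move; the robot and the scene stay as the last step left them, time stands still between calls to the robot, and variables do not carry over. Pictures are saved under pics/ and viewed, at most 10 in all, crops included, and the job is handed in when it is done.

Besides the shell and the picture viewer there is one more tool, called after ">>>" by a JSON object that holds its "name" and its "arguments", one argument or row to a line. arm_command: Moves the arm, as the interface text tells. Its arguments: {"type":"object","properties":{"deltas":{"type":"array","items":{"type":"array","items":{"type":"number"}}},"newtons":{"type":"number"}},"required":["deltas"]}

```bash
mkdir -p pics; cat > h.py <<'E'
from rig import env
import numpy as np, cv2
def w(cam,p):
    M=np.linalg.inv(env.get_calibration(cam)["world_to_cam"]); return (M@np.r_[p,1])[:3]
def pix(cam,p):
    c=env.get_calibration(cam); q=c["world_to_cam"]@np.r_[p,1]; u=c["mtx"]@q[:3]; return u[:2]/u[2]
def ray(cam,uv,z):
    c=env.get_calibration(cam); M=np.linalg.inv(c["world_to_cam"])
    d=M[:3,:3]@np.linalg.solve(c["mtx"],np.r_[uv,1]); o=M[:3,3]; return o+d*(z-o[2])/d[2]
E
python3 - <<'E'
from h import *
a=[env.get_image(n) for n in("scene","top")]
for n,i in zip(("scene","top"),a): cv2.imwrite(f"pics/{n}0.png",i)
for n in("scene","top"):
  for l in("tin_left_center","nail_brush","jar","jar_lid","shelf_unit"):
    for b in env.boxes_of(n,l): 
      p=w(n,b["xyz"]); print(n,l,round(b["confidence"],2),p.round(3),pix(n,p).round())
s=env.get_state(); print(s)
E
```

```text
scene tin_left_center 0.79 [0.806 0.191 0.067] [341. 251.]
scene tin_left_center 0.79 [ 0.828 -0.184  0.063] [118. 271.]
scene tin_left_center 0.71 [ 0.812 -0.015  0.063] [221. 259.]
scene nail_brush 0.76 [0.54  0.148 0.086] [298. 148.]
scene jar 0.8 [0.577 0.217 0.077] [333. 162.]
scene jar_lid 0.86 [0.487 0.197 0.059] [316. 142.]
scene shelf_unit 0.78 [0.583 0.268 0.134] [363. 141.]
top tin_left_center 0.95 [ 0.781 -0.015  0.062] [282. 129.]
top tin_left_center 0.71 [0.544 0.03  0.114] [263. 245.]
top tin_left_center 0.59 [ 0.799 -0.181  0.062] [363. 119.]
top tin_left_center 0.56 [0.778 0.185 0.064] [185. 133.]
top nail_brush 0.56 [0.515 0.147 0.088] [201. 262.]
top jar 0.7 [0.56  0.219 0.063] [167. 240.]
top jar_lid 0.92 [0.476 0.204 0.061] [174. 283.]
{'time': 0.6, 'joint_positions': array([-1.34908944e+00,  8.71738998e-02,  1.37070987e+00,  3.81384402e-05,
        1.68359198e+00, -1.03097309e-01]), 'qvel': array([-3.04326135e-04, -1.22980114e-03,  1.20958500e-03, -9.08790208e-04,
       -2.32626847e-05, -7.86010993e-04]), 'effort': array([-7.24179408e-04, -3.51447165e+01, -3.13268209e+01, -1.72034511e-04,
        2.92886507e-04,  1.60602838e-05]), 'position': array([ 0.17552968, -0.52125332,  0.23135014]), 'orientation': array([9.86841389e-01, 1.61691280e-01, 2.23790940e-05, 5.72268227e-05]), 'wrist_force': array([-0.53937715,  0.52403884, -0.20455015]), 'ft_torque': array([ 0.01393836,  0.04911849, -0.03500811]), 'grip_force': 0.0, 'opening': 0.9980176789883219}
```

View pics/scene0.png

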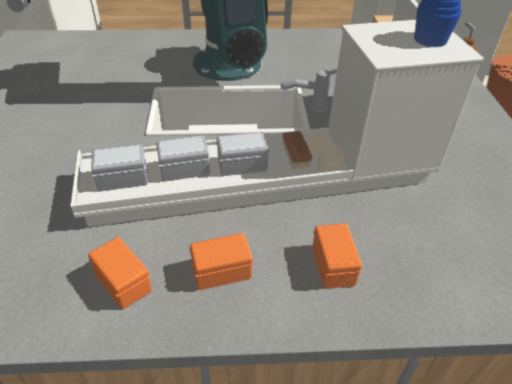

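View pics/top0.png

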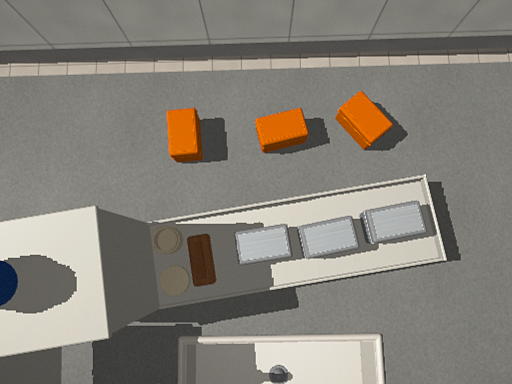

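The scene view (from behind the shelf) and the top view show three orange tins behind the unit, at top pixels (185,133), (282,129) and (363,119). The three steel tins on the shelf are at about (263,245), (328,237) and (394,222). The steel ones fit the description: plain steel, on the open shelf, with the left one next to the brush and cupboard. I'll confirm this in a crop while fitting their tops.

```bash
cat > seg.py <<'E'
from h import *
def tins(im,show=None):
    i=im.astype(int); m=((i[...,0]-i[...,2])>6).astype(np.uint8)
    m[:, :225]=0; m[:165]=0; m[275:]=0; m[:,450:]=0
    m=cv2.morphologyEx(m,cv2.MORPH_OPEN,np.ones((5,5)))
    n,l,s,c=cv2.connectedComponentsWithStats(m)
    out=[]
    for k in range(1,n):
        if s[k,4]<600: continue
        pts=np.argwhere(l==k)[:,::-1].astype(float)
        W=np.array([ray("top",p,0.114)[:2] for p in pts]).astype(np.float32)
        r=cv2.minAreaRect(W*1000); b=cv2.boxPoints(r)
        out.append((r,W.mean(0),b))
    return sorted(out,key=lambda o:-o[1][1]),m
E
python3 - <<'E'
from seg import *
im=cv2.imread("pics/top0.png"); o,m=tins(im)
v=im.copy()
for r,c,b in o:
    print(np.round(r[0],1),np.round(r[1],1),round(r[2],1),c.round(4))
    q=np.array([pix("top",np.r_[p/1000,.114]) for p in b]); cv2.polylines(v,[q.round().astype(int)],1,(0,0,255),1)
cv2.imwrite("pics/c1.png",cv2.resize(v[170:290,145:455],None,fx=2.5,fy=2.5,interpolation=2))
for l in("tin_left_center",):
  for b in env.silhouettes("top",l): 
    p=np.argwhere(b["mask"])[:,::-1]; print(b["confidence"],p.mean(0),len(p))
# rim line corners
for uv in((426,175),(446,260),(270,290)): print(uv,ray("top",uv,.072).round(3))
print(np.linalg.inv(env.get_calibration("top")["world_to_cam"])[:3,3])
E
```

```text
0.93 [262.99103848 244.21560358] 1897
0.73 [281.50511945 129.85153584] 1758
0.7 [363.13256326 120.43839384] 1818
0.65 [184.40131579 135.41088517] 1672
(426, 175) [ 0.676 -0.294  0.072]
(446, 260) [ 0.51  -0.317  0.072]
(270, 290) [0.461 0.019 0.072]
[0.52497056 0.03435233 0.80341009]
```

View pics/c1.png

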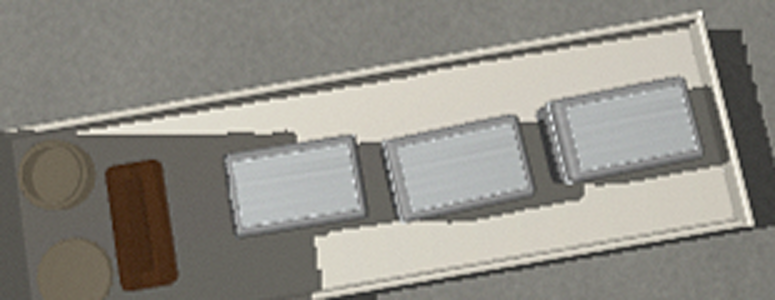

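The crop confirms three plain steel tins on the shelf, with no orange ones. Their lid centres in the crop are about (296,185), (460,168) and (628,130). Next I'll fit the lid corners.

```bash
python3 - <<'E'
from h import *
C=dict(L=[(226,155),(354,136),(366,213),(239,235)],M=[(386,143),(518,116),(533,192),(403,219)],R=[(552,103),(685,78),(703,155),(573,182)])
for k,v in C.items():
    P=np.array([ray("top",(u/2.5+145-.3,y/2.5+170-.3),.114)[:2] for u,y in v])
    c=P.mean(0); e=(P[1]+P[2]-P[0]-P[3])/2; f=(P[0]+P[1]-P[2]-P[3])/2
    print(k,c.round(4),np.linalg.norm(e).round(3),np.linalg.norm(f).round(3),"dir short deg",np.degrees(np.arctan2(f[1],f[0])).round(1),np.degrees(np.arctan2(e[0],-e[1])).round(1),"r",np.hypot(*c).round(3))
for n in("scene","top"):
  for b in env.boxes_of(n,"tin_left_center"): 
    p=w(n,b["xyz"]); print(n,round(b["confidence"],2),p.round(3),pix(n,p).round())
E
```

```text
L [0.5474 0.0297] 0.094 0.057 dir short deg 7.7 7.9 r 0.548
M [ 0.5574 -0.0898] 0.098 0.056 dir short deg 9.0 10.4 r 0.565
R [ 0.5824 -0.2134] 0.098 0.058 dir short deg 9.5 9.9 r 0.62
scene 0.79 [0.806 0.191 0.067] [341. 251.]
scene 0.79 [ 0.828 -0.184  0.063] [118. 271.]
scene 0.71 [ 0.812 -0.015  0.063] [221. 259.]
top 0.95 [ 0.781 -0.015  0.062] [282. 129.]
top 0.71 [0.544 0.03  0.114] [263. 245.]
top 0.59 [ 0.799 -0.181  0.062] [363. 119.]
top 0.56 [0.778 0.185 0.064] [185. 133.]
```

```bash
cat > go.py <<'E'
from h import *
import sys
from scipy.spatial.transform import Rotation as R
T=dict(L=(.5474,.0297,7.8),M=(.5574,-.0898,9.7),R=(.5824,-.2134,9.7))
def go(x,y,z,deg):
    s=env.get_state(); r=R.from_quat(s["orientation"]); m=r.as_matrix()
    d=m.T@(np.array([x,y,z])-s["position"])*100
    a=np.degrees(np.arctan2(m[1,1],m[0,1])); t=(deg-a+90)%180-90
    print("delta",d.round(2),"turn",round(-np.radians(t),3),"pos",s["position"].round(4),"F",s["wrist_force"].round(2),"tau",s["ft_torque"].round(3),"open",round(s["opening"],3),"grip",round(s["grip_force"],1),"t",s["time"],"tilt",m[:,2].round(3))
if __name__=="__main__":
    x,y,g=T[sys.argv[1]]; go(x,y,float(sys.argv[2]),g)
E
python3 go.py L .25
```

```text
delta [ 52.83 -40.35  -1.87] turn -1.382 pos [ 0.1755 -0.5213  0.2314] F [-0.28 -0.24  1.15] tau [0.007 0.017 0.045] open 1.0 grip 0.0 t 0.75 tilt [ 0. -0. -1.]
```

>>> {"name": "arm_command", "arguments": {
  "deltas": [
    [3,-2.3,-1.9,-0.1,100],
    [6.5,-5,-1.9,-0.2,100],
    [10,-7.6,-1.9,-0.3,100],
    [13.5,-10.3,-1.9,-0.4,100],
    [17,-13,-1.9,-0.5,100],
    [20.5,-15.6,-1.9,-0.6,100],
    [24,-18.3,-1.9,-0.7,100],
    [26.5,-20.2,-1.9,-0.8,100]
  ]
}}

```text
time: 1.55
position: [0.3632, -0.243, 0.2507]
orientation: [0.844, 0.536, 0.0, 0.0]
wrist_force: [-0.1, -0.7, 0.1]
opening: 1.002
grip_force: 0.0
```

```bash
python3 go.py L .25
```

```text
delta [32.52  5.04  0.09] turn -0.576 pos [ 0.3632 -0.243   0.2507] F [-0.08 -0.74  0.09] tau [-0.001  0.006  0.003] open 1.002 grip 0.0 t 1.55 tilt [ 0.001 -0.    -1.   ]
```

>>> {"name": "arm_command", "arguments": {
  "deltas": [
    [4,0.6,0.1,-0.1,100],
    [8.5,1.3,0.1,-0.2,100],
    [13,2,0.1,-0.3,100],
    [17.5,2.7,0.1,-0.4,100],
    [22,3.4,0.1,-0.5,100],
    [26.5,4.1,0.1,-0.57,100],
    [30.5,4.7,0.1,-0.576,100],
    [32.5,5.05,0.1,-0.576,100]
  ]
}}

```text
time: 2.35
position: [0.5491, 0.0292, 0.2489]
orientation: [0.658, 0.753, 0.0, -0.0]
wrist_force: [-0.5, -0.7, 0.2]
opening: 0.998
grip_force: 0.0
```

```bash
python3 go.py L .15; python3 - <<'E'
from h import *
cv2.imwrite("pics/t2.png",np.hstack([env.get_image("top")[130:330,120:460],env.get_image("scene")[60:260,60:400]]))
E
```

```text
delta [ 0.06 -0.16  9.89] turn -0.003 pos [0.5491 0.0292 0.2489] F [-0.5  -0.74  0.15] tau [-0.035  0.045 -0.012] open 0.998 grip 0.0 t 2.35 tilt [-0.     0.001 -1.   ]
```

View pics/t2.png

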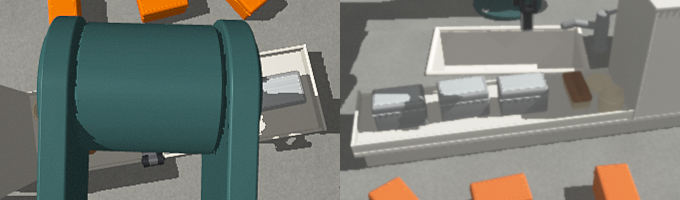

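```bash
python3 - <<'E'
from h import *
print(pix("scene",env.get_state()["position"]),pix("scene",[.5474,.0297,.114]))
i=env.get_image("scene"); cv2.imwrite("pics/s3.png",cv2.resize(i[:200,120:380],None,fx=2.5,fy=2.5))
E
```

```text
[241.46207078  82.40630566] [242.32254546 140.63032869]
```

View pics/s3.png

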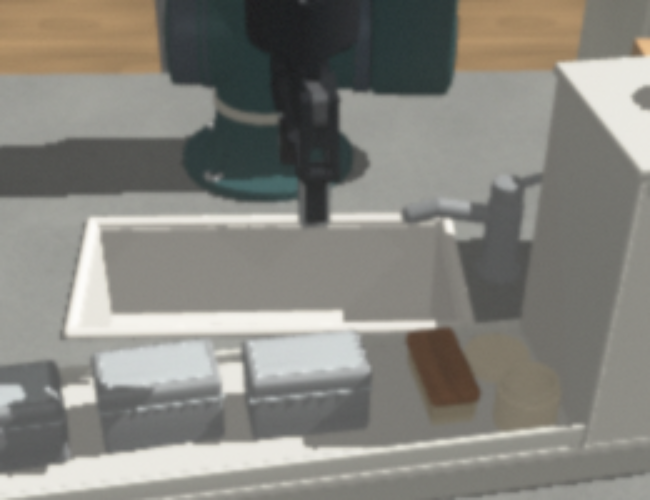

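The fingers, at crop (312,215), stand above the left tin at (307,355), which agrees with the projected TCP. I'll descend.

>>> {"name": "arm_command", "arguments": {
  "deltas": [
    [0.05,-0.15,2.5,0,100],
    [0.05,-0.15,6,0,100],
    [0.05,-0.15,9.5,0,100],
    [0.05,-0.15,12.5,0,100],
    [0.05,-0.15,14.5,0,100],
    [0.05,-0.15,16,0,100],
    [0.05,-0.15,17,0,100],
    [0.05,-0.15,17.5,0,100]
  ]
}}

```text
time: 3.3
position: [0.5462, 0.0259, 0.074]
orientation: [0.66, 0.751, -0.0, 0.0]
wrist_force: [-0.4, -0.2, 0.6]
opening: 0.998
grip_force: 0.0
```

```bash
python3 go.py L .072
```

```text
delta [0.37 0.17 0.2 ] turn -0.007 pos [0.5462 0.0259 0.074 ] F [-0.41 -0.16  0.62] tau [-0.003  0.028  0.004] open 0.998 grip 0.0 t 3.3 tilt [-0. -0. -1.]
```

>>> {"name": "arm_command", "arguments": {
  "deltas": [
    [0.2,0.1,0.2,0,90],
    [0.2,0.1,0.2,0,80],
    [0.2,0.1,0.2,0,70],
    [0.2,0.1,0.2,0,60],
    [0.2,0.1,0.2,0,40],
    [0.2,0.1,0.2,0,40],
    [0.2,0.1,0.2,0,40],
    [0.2,0.1,0.2,0,40]
  ],
  "newtons": 30
}}

```text
time: 4.1
position: [0.548, 0.0286, 0.0734]
orientation: [0.66, 0.752, 0.001, 0.001]
wrist_force: [1.0, 0.6, 5.4]
opening: 0.721
grip_force: 35.0
```

```bash
python3 go.py L .072
```

```text
delta [ 0.11 -0.04  0.14] turn -0.006 pos [0.548  0.0286 0.0734] F [0.97 0.56 5.39] tau [0.038 0.077 0.087] open 0.721 grip 35.0 t 4.1 tilt [ 0.002 -0.    -1.   ]
```

>>> {"name": "arm_command", "arguments": {
  "deltas": [
    [0,0,-0.5,0,40],
    [0,0,-1.3,0,40],
    [0,0,-2.3,0,40],
    [0,0,-3.3,0,40],
    [0,0,-4.2,0,40],
    [0,0,-4.7,0,40],
    [0,0,-5,0,40],
    [0,0,-5,0,40]
  ]
}}

```text
time: 4.9
position: [0.5474, 0.0286, 0.1228]
orientation: [0.66, 0.752, 0.0, 0.0]
wrist_force: [-1.2, -0.3, -1.4]
opening: 0.723
grip_force: 34.3
```

>>> {"name": "arm_command", "arguments": {
  "deltas": [
    [0,0,0,0,40],
    [0,0,0,0,40],
    [0,0,0,0,40],
    [0,0,0,0,40],
    [0,0,0,0,40],
    [0,0,0,0,40]
  ]
}}

```text
time: 5.5
position: [0.5471, 0.0285, 0.1222]
orientation: [0.66, 0.752, -0.0, -0.0]
wrist_force: [1.1, 0.2, -1.5]
opening: 0.723
grip_force: 34.3
```

>>> {"name": "arm_command", "arguments": {
  "deltas": [
    [0,0,0,0,40]
  ]
}}

```text
time: 5.6
position: [0.5472, 0.0286, 0.1223]
orientation: [0.66, 0.752, -0.0, 0.0]
wrist_force: [0.7, -0.8, -0.8]
opening: 0.724
grip_force: 34.3
```

>>> {"name": "arm_command", "arguments": {
  "deltas": [
    [0,0,0,0,40]
  ]
}}

```text
time: 5.7
position: [0.5471, 0.0286, 0.1223]
orientation: [0.66, 0.752, -0.0, 0.0]
wrist_force: [1.0, 0.1, -2.1]
opening: 0.724
grip_force: 34.3
```

>>> {"name": "arm_command", "arguments": {
  "deltas": [
    [0,0,0,0,40]
  ]
}}

```text
time: 5.8
position: [0.5471, 0.0286, 0.1223]
orientation: [0.66, 0.752, -0.0, 0.0]
wrist_force: [0.2, 0.4, -1.6]
opening: 0.716
grip_force: 34.3
```

```bash
cat > wt.py <<'E'
from h import *
F=[]
for k in range(8):
    env.get_image("top"); s=env.get_state(); F.append(np.r_[s["wrist_force"],s["ft_torque"],s["effort"][[1,2]]])
print(np.mean(F,0).round(3),np.std(F,0).round(2))
E
python3 wt.py; python3 go.py L .072
```

```text
[-3.3200e-01 -2.3000e-01 -1.3370e+00 -0.0000e+00 -7.0000e-03  3.0000e-03
 -3.6541e+01 -3.0792e+01] [0.58 0.43 0.44 0.03 0.02 0.03 0.   0.  ]
delta [0.11 0.04 5.03] turn -0.006 pos [0.5471 0.0286 0.1223] F [-0.47 -0.36 -1.18] tau [-0.009  0.019 -0.032] open 0.723 grip 34.3 t 6.2 tilt [ 0. -0. -1.]
```

The left tin weighs about 1.4 N (about 145 g), so it is probably a worn one. I'll set it back down.

>>> {"name": "arm_command", "arguments": {
  "deltas": [
    [0,0,0.6,0,40],
    [0,0,1.6,0,40],
    [0,0,2.7,0,40],
    [0,0,3.6,0,40],
    [0,0,4.2,0,40],
    [0,0,4.6,0,40],
    [0,0,4.85,0,40],
    [0,0,4.9,0,40]
  ]
}}

```text
time: 7.0
position: [0.5474, 0.0286, 0.0736]
orientation: [0.66, 0.752, 0.0, 0.0]
wrist_force: [0.0, -0.1, -2.2]
opening: 0.725
grip_force: 34.3
```

>>> {"name": "arm_command", "arguments": {
  "deltas": [
    [0,0,0,0,40],
    [0,0,0,0,40]
  ]
}}

```text
time: 7.2
position: [0.5474, 0.0286, 0.0736]
orientation: [0.66, 0.752, 0.0, 0.0]
wrist_force: [-0.5, -1.1, -1.7]
opening: 0.723
grip_force: 34.3
```

Not yet in contact with the shelf, so I'll ease down further.

>>> {"name": "arm_command", "arguments": {
  "deltas": [
    [0,0,0.1,0,40],
    [0,0,0.1,0,40],
    [0,0,0.15,0,40],
    [0,0,0.15,0,40]
  ]
}}

```text
time: 7.6
position: [0.5475, 0.0286, 0.0734]
orientation: [0.66, 0.752, 0.0, 0.001]
wrist_force: [-3.0, 0.4, 7.2]
opening: 0.727
grip_force: 35.2
```

```bash
python3 wt.py; python3 go.py L .072
```

```text
[-3.2870e+00 -1.5000e-02  6.7180e+00 -6.0000e-03  5.0300e-01 -3.3000e-02
 -3.2855e+01 -2.7529e+01] [0.62 0.39 0.53 0.02 0.03 0.04 0.01 0.  ]
delta [0.12 0.   0.15] turn -0.006 pos [0.5475 0.0286 0.0735] F [-3.91  0.53  7.36] tau [ 0.002  0.496 -0.04 ] open 0.722 grip 35.2 t 8.0 tilt [ 0.001 -0.    -1.   ]
```

>>> {"name": "arm_command", "arguments": {
  "deltas": [
    [0,0,0,0,76],
    [0,0,0,0,80],
    [0,0,0,0,86],
    [0,0,0,0,93],
    [0,0,0,0,100],
    [0,0,0,0,100],
    [0,0,0,0,100]
  ]
}}

```text
time: 8.7
position: [0.5471, 0.0286, 0.0717]
orientation: [0.66, 0.752, -0.0, -0.0]
wrist_force: [0.4, 0.7, -0.5]
opening: 0.997
grip_force: 0.0
```

>>> {"name": "arm_command", "arguments": {
  "deltas": [
    [0,0,-1,0,100],
    [0,0,-3,0,100],
    [0,0,-6,0,100],
    [0,0,-9,0,100],
    [0,0,-11,0,100],
    [0,0,-12,0,100],
    [0,0,-12,0,100]
  ]
}}

```text
time: 9.4
position: [0.5481, 0.0285, 0.1941]
orientation: [0.66, 0.752, 0.001, 0.002]
wrist_force: [0.2, 0.3, -0.7]
opening: 0.999
grip_force: 0.0
```

```bash
python3 wt.py; python3 go.py M .19
```

```text
[ 1.1500e-01 -9.0000e-02  5.3000e-02  1.6000e-02 -1.0000e-02 -1.2000e-02
 -3.5689e+01 -3.1471e+01] [0.51 0.33 0.34 0.04 0.02 0.01 0.42 0.41]
delta [-11.88  -0.47   0.07] turn -0.039 pos [0.5467 0.0286 0.1907] F [ 0.22 -0.19  0.16] tau [ 0.104 -0.026  0.002] open 1.003 grip 0.0 t 9.8 tilt [-0.002 -0.    -1.   ]
```

>>> {"name": "arm_command", "arguments": {
  "deltas": [
    [-2,-0.1,0,-0.02,100],
    [-5,-0.2,0,-0.04,100],
    [-8,-0.3,0,-0.04,100],
    [-10.5,-0.45,0,-0.04,100],
    [-11.9,-0.5,0,-0.04,100],
    [-11.9,-0.5,0,-0.04,100],
    [-11.9,-0.5,0,-0.04,100],
    [-11.9,-0.5,0,-0.04,100]
  ]
}}

```text
time: 10.6
position: [0.5576, -0.0889, 0.1918]
orientation: [0.644, 0.765, 0.0, -0.0]
wrist_force: [-0.2, 0.5, 0.4]
opening: 1.001
grip_force: 0.0
```

```bash
python3 go.py M .073; python3 - <<'E'
from h import *
cv2.imwrite("pics/s4.png",cv2.resize(env.get_image("scene")[40:220,60:380],None,fx=2.4,fy=2.4))
E
```

```text
delta [-0.09 -0.03 11.88] turn 0.002 pos [ 0.5576 -0.0889  0.1918] F [-0.19  0.47  0.37] tau [-0.001  0.015  0.023] open 1.001 grip 0.0 t 10.6 tilt [-0.     0.001 -1.   ]
```

View pics/s4.png

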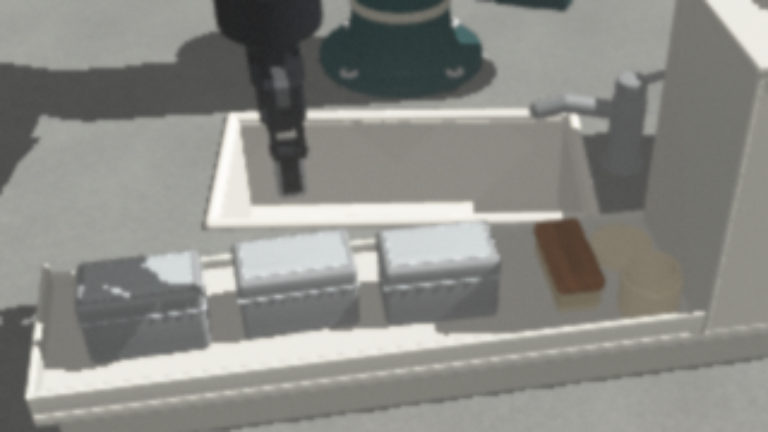

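The left tin stands upright at crop (440,265), and the fingers (290,190) are above the middle tin (295,265). I'll grasp it the same way.

>>> {"name": "arm_command", "arguments": {
  "deltas": [
    [-0.1,0,1.5,0,100],
    [-0.1,0,4,0,100],
    [-0.1,0,6.5,0,100],
    [-0.1,0,8.5,0,100],
    [-0.1,0,10,0,100],
    [-0.1,0,11,0,100],
    [-0.1,0,11.6,0,100],
    [-0.1,0,11.8,0,100]
  ]
}}

```text
time: 11.45
position: [0.5578, -0.091, 0.0734]
orientation: [0.644, 0.765, -0.0, -0.0]
wrist_force: [-0.3, 0.4, -0.4]
opening: 1.003
grip_force: 0.0
```

>>> {"name": "arm_command", "arguments": {
  "deltas": [
    [0,0,0,0,90],
    [0,0,0,0,80],
    [0,0,0,0,70],
    [0,0,0,0,60],
    [0,0,0,0,40],
    [0,0,0,0,40],
    [0,0,0,0,40],
    [0,0,0,0,40]
  ]
}}

```text
time: 12.25
position: [0.5585, -0.0913, 0.0751]
orientation: [0.645, 0.765, 0.0, 0.001]
wrist_force: [0.9, 0.1, 6.0]
opening: 0.72
grip_force: 35.0
```

```bash
python3 go.py M .073
```

```text
delta [ 0.17 -0.09  0.21] turn 0.001 pos [ 0.5585 -0.0913  0.0751] F [0.88 0.06 5.98] tau [-0.027  0.111 -0.017] open 0.72 grip 35.0 t 12.25 tilt [ 0.002 -0.001 -1.   ]
```

>>> {"name": "arm_command", "arguments": {
  "deltas": [
    [0,0,-0.5,0,40],
    [0,0,-1.3,0,40],
    [0,0,-2.3,0,40],
    [0,0,-3.3,0,40],
    [0,0,-4.2,0,40],
    [0,0,-4.7,0,40],
    [0,0,-5,0,40],
    [0,0,-5,0,40]
  ]
}}

```text
time: 13.05
position: [0.558, -0.0911, 0.1243]
orientation: [0.645, 0.765, 0.0, 0.0]
wrist_force: [-0.5, 0.3, -2.2]
opening: 0.723
grip_force: 34.4
```

>>> {"name": "arm_command", "arguments": {
  "deltas": [
    [0,0,0,0,40],
    [0,0,0,0,40],
    [0,0,0,0,40],
    [0,0,0,0,40],
    [0,0,0,0,40],
    [0,0,0,0,40]
  ]
}}

```text
time: 13.65
position: [0.5578, -0.091, 0.1237]
orientation: [0.645, 0.765, -0.0, 0.0]
wrist_force: [-0.6, 0.2, -2.3]
opening: 0.724
grip_force: 34.4
```

```bash
python3 wt.py; python3 go.py M .0755
```

```text
[-3.8000e-02  2.6000e-02 -1.9010e+00 -5.0000e-03 -4.0000e-03  1.3000e-02
 -3.8455e+01 -3.1073e+01] [0.5  0.44 0.42 0.03 0.03 0.02 0.01 0.01]
delta [ 0.13 -0.02  4.83] turn 0.001 pos [ 0.5578 -0.091   0.1238] F [ 0.32 -0.23 -2.4 ] tau [-0.051  0.03   0.027] open 0.723 grip 34.4 t 14.05 tilt [ 0. -0. -1.]
```

```bash
sed -i 's/range(8)/range(25)/' wt.py; python3 wt.py
```

```text
[-2.7000e-02 -5.5000e-02 -2.0050e+00  1.0000e-03  5.0000e-03  0.0000e+00
 -3.8468e+01 -3.1081e+01] [0.38 0.47 0.47 0.03 0.04 0.03 0.   0.  ]
```

The middle tin weighs 2.0 N (about 200 g), and the left about 1.4 N. They differ by less than 100 g, so the right tin should be the heaviest. I'll set the middle one back.

>>> {"name": "arm_command", "arguments": {
  "deltas": [
    [0,0,0.6,0,40],
    [0,0,1.6,0,40],
    [0,0,2.7,0,40],
    [0,0,3.6,0,40],
    [0,0,4.2,0,40],
    [0,0,4.6,0,40],
    [0,0,4.85,0,40],
    [0,0,4.9,0,40]
  ]
}}

```text
time: 16.1
position: [0.5581, -0.0911, 0.0751]
orientation: [0.645, 0.765, 0.0, 0.0]
wrist_force: [0.1, 0.1, -1.9]
opening: 0.722
grip_force: 34.4
```

>>> {"name": "arm_command", "arguments": {
  "deltas": [
    [0,0,0.05,0,40],
    [0,0,0.1,0,40],
    [0,0,0.15,0,40],
    [0,0,0.15,0,40],
    [0,0,0.15,0,40]
  ]
}}

```text
time: 16.6
position: [0.5581, -0.0912, 0.0751]
orientation: [0.644, 0.765, 0.0, 0.001]
wrist_force: [-3.2, -0.3, 6.0]
opening: 0.721
grip_force: 35.1
```

```bash
python3 go.py M .0755
```

```text
delta [ 0.15 -0.05 -0.04] turn 0.001 pos [ 0.5581 -0.0912  0.0751] F [-3.19 -0.28  6.02] tau [ 0.133  0.511 -0.007] open 0.721 grip 35.1 t 16.6 tilt [ 0.002 -0.001 -1.   ]
```

>>> {"name": "arm_command", "arguments": {
  "deltas": [
    [0,0,0,0,76],
    [0,0,0,0,80],
    [0,0,0,0,86],
    [0,0,0,0,93],
    [0,0,0,0,100],
    [0,0,0,0,100],
    [0,0,0,0,100]
  ]
}}

```text
time: 17.3
position: [0.5578, -0.0911, 0.0732]
orientation: [0.645, 0.765, -0.0, -0.0]
wrist_force: [-0.3, 0.2, -0.1]
opening: 0.999
grip_force: 0.0
```

>>> {"name": "arm_command", "arguments": {
  "deltas": [
    [0,0,-1,0,100],
    [0,0,-3,0,100],
    [0,0,-6,0,100],
    [0,0,-9,0,100],
    [0,0,-11,0,100],
    [0,0,-12,0,100],
    [0,0,-12,0,100],
    [0,0,-12,0,100]
  ]
}}

```text
time: 18.1
position: [0.5573, -0.0909, 0.1924]
orientation: [0.645, 0.765, -0.0, -0.001]
wrist_force: [0.1, 0.0, 0.8]
opening: 1.002
grip_force: 0.0
```

```bash
python3 go.py R .192
```

```text
delta [-12.49   0.4    0.04] turn 0.001 pos [ 0.5573 -0.0909  0.1924] F [0.07 0.02 0.83] tau [-0.009  0.011  0.017] open 1.002 grip 0.0 t 18.1 tilt [-0.001  0.    -1.   ]
```

>>> {"name": "arm_command", "arguments": {
  "deltas": [
    [-2,0.1,0,0,100],
    [-5,0.2,0,0,100],
    [-8,0.3,0,0,100],
    [-11,0.4,0,0,100],
    [-12.5,0.4,0,0,100],
    [-12.5,0.4,0,0,100],
    [-12.5,0.4,0,0,100],
    [-12.5,0.4,0,0,100]
  ]
}}

```text
time: 18.9
position: [0.5827, -0.2121, 0.1931]
orientation: [0.644, 0.765, 0.0, -0.0]
wrist_force: [0.3, 1.4, 0.2]
opening: 1.001
grip_force: 0.0
```

```bash
python3 go.py R .073; python3 - <<'E'
from h import *
cv2.imwrite("pics/s5.png",cv2.resize(env.get_image("scene")[40:220,60:380],None,fx=2.4,fy=2.4))
E
```

```text
delta [-0.13 -0.04 12.01] turn 0.002 pos [ 0.5827 -0.2121  0.1931] F [0.31 1.38 0.25] tau [0.029 0.049 0.044] open 1.001 grip 0.0 t 18.9 tilt [-0.001  0.001 -1.   ]
```

View pics/s5.png

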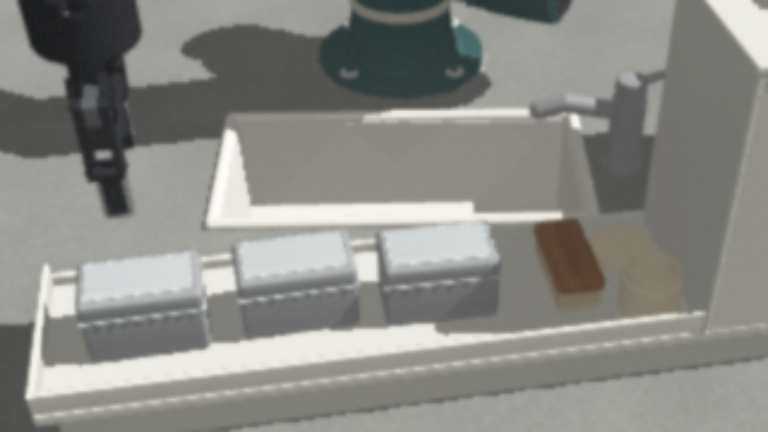

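Left and middle tins stand in place. The fingers at (118,212) lean with perspective towards the right tin at (142,290).

>>> {"name": "arm_command", "arguments": {
  "deltas": [
    [-0.1,0,1.5,0,100],
    [-0.1,0,4,0,100],
    [-0.1,0,6.5,0,100],
    [-0.1,0,8.5,0,100],
    [-0.1,0,10,0,100],
    [-0.1,0,11,0,100],
    [-0.1,0,11.7,0,100],
    [-0.1,0,11.9,0,100]
  ]
}}

```text
time: 19.75
position: [0.5829, -0.2144, 0.0738]
orientation: [0.644, 0.765, -0.0, -0.0]
wrist_force: [-0.1, -0.1, 0.3]
opening: 0.999
grip_force: 0.0
```

>>> {"name": "arm_command", "arguments": {
  "deltas": [
    [0,0,0,0,90],
    [0,0,0,0,80],
    [0,0,0,0,70],
    [0,0,0,0,60],
    [0,0,0,0,40],
    [0,0,0,0,40],
    [0,0,0,0,40],
    [0,0,0,0,40]
  ],
  "newtons": 40
}}

```text
time: 20.55
position: [0.5839, -0.2149, 0.0757]
orientation: [0.645, 0.765, 0.0, 0.001]
wrist_force: [1.2, 0.7, 5.2]
opening: 0.722
grip_force: 47.2
```

```bash
python3 go.py R .073
```

```text
delta [ 0.18 -0.12  0.27] turn 0.001 pos [ 0.5839 -0.2149  0.0757] F [1.18 0.68 5.18] tau [ 0.025 -0.078 -0.008] open 0.722 grip 47.2 t 20.55 tilt [ 0.003 -0.001 -1.   ]
```

>>> {"name": "arm_command", "arguments": {
  "deltas": [
    [0,0,-0.5,0,40],
    [0,0,-1.3,0,40],
    [0,0,-2.3,0,40],
    [0,0,-3.3,0,40],
    [0,0,-4.2,0,40],
    [0,0,-4.7,0,40],
    [0,0,-5,0,40],
    [0,0,-5,0,40]
  ]
}}

```text
time: 21.35
position: [0.5832, -0.2147, 0.1249]
orientation: [0.645, 0.765, 0.0, 0.001]
wrist_force: [0.6, 0.3, -3.0]
opening: 0.719
grip_force: 46.5
```

>>> {"name": "arm_command", "arguments": {
  "deltas": [
    [0,0,0,0,40],
    [0,0,0,0,40],
    [0,0,0,0,40],
    [0,0,0,0,40],
    [0,0,0,0,40],
    [0,0,0,0,40]
  ]
}}

```text
time: 21.95
position: [0.583, -0.2146, 0.1243]
orientation: [0.645, 0.765, -0.0, 0.0]
wrist_force: [0.8, 0.4, -3.9]
opening: 0.72
grip_force: 46.5
```

```bash
python3 wt.py; python3 go.py R .0755
```

```text
[ 2.2000e-02 -1.2800e-01 -3.2910e+00  9.0000e-03 -3.0000e-03  1.1000e-02
 -4.4684e+01 -3.1894e+01] [0.48 0.5  0.49 0.03 0.03 0.02 0.01 0.01]
delta [ 0.12 -0.04  4.88] turn 0.001 pos [ 0.583  -0.2145  0.1243] F [ 0.5  -0.18 -3.57] tau [-0.008 -0.021 -0.01 ] open 0.717 grip 46.5 t 23.2 tilt [ 0. -0. -1.]
```

The right tin weighs 3.3 N (about 335 g), against 2.0 N and 1.4 N, so it is the heaviest. I'll raise it to about 13 cm.

>>> {"name": "arm_command", "arguments": {
  "deltas": [
    [0,0,-0.7,0,40],
    [0,0,-2,0,40],
    [0,0,-3.5,0,40],
    [0,0,-5,0,40],
    [0,0,-6.5,0,40],
    [0,0,-7.5,0,40],
    [0,0,-8,0,40],
    [0,0,-8,0,40]
  ]
}}

```text
time: 24.0
position: [0.5834, -0.2147, 0.2055]
orientation: [0.645, 0.765, 0.0, 0.001]
wrist_force: [0.2, 0.3, -3.6]
opening: 0.725
grip_force: 46.5
```

>>> {"name": "arm_command", "arguments": {
  "deltas": [
    [0,0,0,0,40],
    [0,0,0,0,40],
    [0,0,0,0,40],
    [0,0,0,0,40],
    [0,0,0,0,40],
    [0,0,0,0,40],
    [0,0,0,0,40],
    [0,0,0,0,40]
  ]
}}

```text
time: 24.8
position: [0.583, -0.2146, 0.2044]
orientation: [0.645, 0.765, -0.0, 0.0]
wrist_force: [-0.5, 0.1, -2.5]
opening: 0.72
grip_force: 46.5
```

```bash
python3 go.py R .0755; python3 - <<'E'
from h import *
cv2.imwrite("pics/s6.png",cv2.resize(env.get_image("scene")[40:220,60:380],None,fx=2.4,fy=2.4))
E
```

```text
delta [ 0.13 -0.04 12.89] turn 0.001 pos [ 0.583  -0.2146  0.2044] F [-0.5   0.13 -2.54] tau [-0.    -0.004  0.022] open 0.72 grip 46.5 t 24.8 tilt [ 0. -0. -1.]
```

View pics/s6.png

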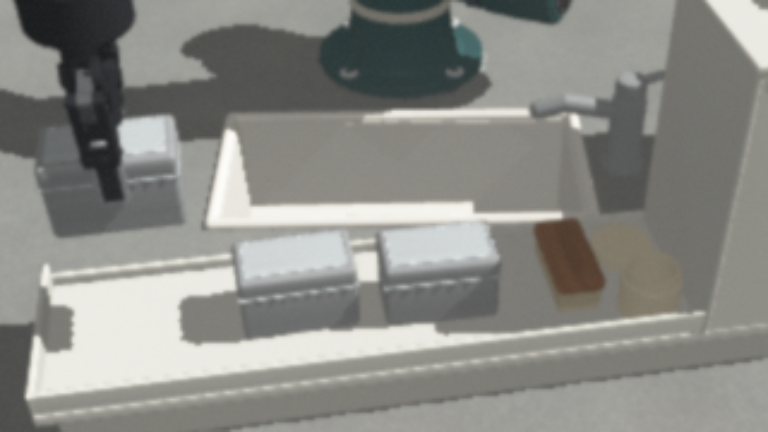

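The right tin is held level at crop (110,175), well above the shelf. The other two stand upright at (295,280) and (440,270), and the brush and jar haven't moved.

```bash
python3 -c "from rig import env; print(env.hand_in())"
```

```text
the job is handed in; nothing more can be done
None
```

The right tin is the heaviest (about 335 g, against about 145 g left and 205 g middle); I handed the job in with it held level about 13 cm above where it stood and the other two standing on the shelf, and the hand-in gave no verdict.

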